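Clamp a brass bush in a lever fixture and keep the dead-man lever held

ROBOT

A 6-joint arm with a two-finger parallel gripper is mounted at the origin on the work surface. World frame = base frame: x ahead of the robot, y to its left, z up, the work surface at z = 0. Lengths are in mm, angles in degrees, forces in N, time in s.
With the tool pointing down it reaches from about 350 to 850 mm from the base axis. Payload 8.1 kg.
Tool frame: the origin (TCP) lies at the centre of the arm's flange, where the gripper is bolted on; the fingertips stand 173 mm ahead of it and the grasp point (between the pads) lies 155 mm ahead of it; z points along the fingers, y is the line along which they close (so a half turn about z gives the same grasp; the last joint's range is limited). The gripper opens to 85 mm and grips with 20 to 120 N. Pads are 22 mm wide; open, the fingers measure 114 mm over their backs; the gripper's body (76 mm by 85 mm) begins 54 mm behind the grasp point. The pads swing forward as they close: fully open they stand 13 mm farther back than shut.
Start: joints at [-70.153, 7.471, 85.268, -0, 87.261, -4.893], TCP at [251.124, -544.925, 404.692] pointing down, gripper open.
Joint ranges: [-169.43, 169.43], [-51.17, 129.36], [1.28, 143.12], [-76.62, 256.62], [0, 156.53], [-152.29, 152.29]. Speed limits (degrees/s): [136.94, 136.94, 159.86, 180, 180, 180].

INTERFACE

Orientations are given as [roll, pitch, yaw] about the fixed x, y, z axes, in that order (R = Rz(yaw) Ry(pitch) Rx(roll)).
In Python, from bench import * gives the robot as it stands.
- The arm moves only by the shell command python3 -m jog 'ROWS' [FORCE]. ROWS is text: rows parted by semicolons, each of 7 numbers parted by spaces: the shift along the tool's x, y, z scaled (see below), then the turn, a rotation vector about the tool's x, y, z scaled (see below), then the closure, from -1 (fully open) to 1 (shut). In form: tx ty tz wx wy wz hand; .... A call has 1 to 5 rows; each row shifts and turns the commanded pose from where the row before left it, along the tool's axes as they then stand; what a row does not reach is not made up. The controller multiplies each number of a shift by 0.1 m and each number of a turn by 60 degrees. A row lasts 1/8 s, in which the tool goes at most 62.5 mm and 10.7 degrees, less where a joint would pass 70% of its speed; a pose out of reach is approached as far as the arm can. A call with a number of a shift or a turn outside -1 to 1 is refused whole. A call with a gripper value outside its range is refused whole. The fingers move at their own pace and stop on an object; FORCE is the grip in N (left out, the last holds). Time passes only in rows, so rows that do not move let the fingers close. It gives the time, the measured TCP pose, the force, the opening and the grip force at its end, in the units of the state.
- sense(): the state, without advancing time (a new reading comes with each control period).
- snapshot(name): name is "scene" or "side" or "wrist"; returns a dict with "img" (384x512x3 uint8, red, green, blue), "fx", "fy", "cx", "cy" (pixels), "dist" ([k1, k2, p1, p2, k3] as OpenCV has them; the pictures are not rectified), "extrinsics" (4x4, takes a point from camera to world coordinates). Camera axes: x right, y down, z forward; pixel columns grow to the right and rows downward; lengths in mm; the calibration is good to about 2 mm. A picture is of the moment at which its call begins. There is no depth.
- hand_in(): hands the job in; it is judged then, once.
The state is a dict: "time": time; "joint_pos": joint angles; "qd": joint speeds; "joint_efforts": joint torques, N m; "tool_pos": TCP position; "tcp_rot": TCP orientation; "ft_force": force on the tool from outside, world axes, zero at the start; "wrist_torque": the same for the moment, N m; "finger_gap": finger opening in mm; "grip_force": force on a finger pad.
Only numpy, scipy, OpenCV 4.12 (cv2) and the standard library are available. Lean on these libraries where they do the work, as an engineer would, in place of code of your own. Each camera call takes 0.05 s, during which the arm holds its last target. There are 200 camera calls.

TASK

Lift the brass flanged bush up off its hook on the green rack without dropping it, set it flange down and fully home in the round recess of the clamping fixture, and let go of it while the lever is still up. Then press the red paddle of the spring-loaded lever down until the lever is level (beside the green mark, not down to its stop, which would drive the jaws against the hub) and keep it there: the program finishes while still holding the lever level. Leave the other two bushes on their hooks.

Things in the scene. Friction and masses are not known exactly. Their poses are not given: they have to be found in the camera images.
- brass_bush_center (a point): Centre, half-way up, of the loose brass flanged bush, about 0.4 kg: a round flange 60 mm across and 10 mm thick at the bottom, on it a round hub 36 mm across, 55 mm high over all (centre 27.5 mm above the underside), with a 20 mm vertical through bore. Its z axis points up. It hangs upright on one of the rack's three hooks, which one varies; grip it by the hub.
- steel_bush_center (a point): Centre of the grey steel bush of the same size, on another hook; to be left alone.
- black_bush_center (a point): Centre of the black plastic bush of the same size, on another hook; to be left alone.
- rack: Fixed green-based rack, 120 (x) x 360 (y) mm, left or right of the fixture; origin on the table under its centre, z up. Three upturned 12 mm hooks stand at its x = -50, y = -120, 0, 120 mm, on arms from a level bar 85 mm high at x = +40. Each hook passes up through a bush's bore: undersides rest 95 mm above the table, hooks end at 140 mm, so a bush must rise 46 mm to come off.
- fixture: Fixed clamping fixture, grey plate 220 (x) x 300 (y) x 20 mm. Origin on the table, z up. Recess at x = 0, y = +70 mm. Lever hinge axis along y at x = 70, z = 100 mm; the lever, at y = -90, runs from it towards -x. A green bar 100 mm up, at x = -70, y = -152, marks the level lever's height.
- nest (a point): Middle of the floor of the round recess, 40 mm above the table; axes as the fixture's. Recess 66 mm across, 6 mm deep, rim chamfered; a bush fully home stands on this floor. Steel jaws at -x and +x (52 to 60 mm above the table, 35 mm from the axis when open, in blue guides 66 mm high) slide 10 mm in over the flange as the lever comes level: keep fingers to the +y and -y sides.
- paddle (a point): Middle of the top face of the red paddle (56 mm along the lever, 42 mm wide) at the lever's end, 140 mm from the hinge axis, 6 mm above the lever's centre line. In the fixture's frame it is at about x = -53, y = -90, z = 166 mm with the lever up, and at x = -70, y = -90, z = 106 mm with it level.
- lever (a joint): Angle of the spring-loaded lever, rad, growing as it is pressed: 0 is up (rest, paddle end raised 0.45 rad above level), 0.45 is level with the jaws over the flange, 0.75 is the lower stop, where the jaws come up to the hub. The spring pushes it back up: at the paddle about 2.5 N to start, 6 N at level, 8.5 N at the stop.
Things that resemble listed ones, but are neither listed nor needed, are in the scene too. Of the things like the part that bears brass_bush_center, leave any that is orange or turquoise; of the rest the larger one is meant.

How it is judged (in metres and radians):
On the way, in this order (a step that is already met when the one before it is completed fails the run):
1. the brass bush has been lifted up off its hook, clear of the rack (z of brass_bush_center in the frame of rack above 0.167 m and contact force between brass_bush and rack below 0.05 N), for 0.1 s.
2. the bush stands fully home in the recess, let go, with the lever still up (horizontal distance between brass_bush_center and nest below 0.005 m and z of brass_bush_center in the frame of nest between 0.0245 and 0.0305 m and angle between brass_bush_center's own z axis and vertical below 0.06 rad and linear speed of brass_bush below 0.03 m/s and contact force between the fingers and brass_bush below 0.1 N and value of joint lever below 0.15 rad), for 0.2 s.
At the end, for the whole second after the job is handed in: The brass bush stands upright (within 3.4 degrees) and fully home in the recess (within 5 mm of its axis and 3 mm of its height), at rest and not gripped; the lever is level within 0.1 rad (joint 0.35 to 0.55), still, and the robot pushes on it with more than 2 N (horizontal distance between brass_bush_center and nest below 0.005 m and z of brass_bush_center in the frame of nest between 0.0245 and 0.0305 m and angle between brass_bush_center's own z axis and vertical below 0.06 rad and linear speed of brass_bush below 0.03 m/s and contact force between the fingers and brass_bush below 0.1 N and value of joint lever between 0.35 and 0.55 rad and velocity of joint lever between -0.1 and 0.1 rad/s and contact force between any of the fingers, the arm and fixture above 2 N); the arm keeps its last pose, push and grip.
It fails at once if the brass bush is dropped: it falls freely faster than 0.6 m/s (some 18 mm) (linear speed of brass_bush above 0.6 m/s and contact force between the fingers and brass_bush below 0.1 N).
It fails at once if another bush is moved more than 30 mm from where it hangs (distance of any of steel_bush_center, black_bush_center from where it was at the start of the episode above 0.03 m).
It also fails if it takes over 53 s, if anything falls off the work surface, if the arm or the gripper's body presses on something with over 40 N, if the wrist force passes 120 N, or if a joint passes its speed limit or range.

## Working session

There is one attempt and no reset: what is moved stays moved. The work goes in short steps, Python scripts to look and compute and a shell command to move; the robot and the scene stay as the last step left them, time stands still between calls to the robot, and variables do not carry over. Pictures are saved under pics/ and viewed, at most 10 in all, crops included, and the job is handed in when it is done.

```bash
mkdir -p pics; cat > h.py <<'E'
from bench import *
import numpy as np, cv2
from scipy.spatial.transform import Rotation as R
def take(n,f):
    s=snapshot(n); cv2.imwrite('pics/%s.png'%f,s['img'][:,:,::-1]); 
    np.save('pics/%s.npy'%f,s,allow_pickle=True); return s
def load(f): return np.load('pics/%s.npy'%f,allow_pickle=True).item()
def K(s): return np.array([[s['fx'],0,s['cx']],[0,s['fy'],s['cy']],[0,0,1.]])
def pix2z(s,uv,z):
    p=cv2.undistortPoints(np.array([[uv]],float),K(s),np.array(s['dist'],float))[0,0]
    E=np.array(s['extrinsics']); d=E[:3,:3]@[p[0],p[1],1]; o=E[:3,3]
    return o+d*(z-o[2])/d[2]
def proj(s,P):
    E=np.linalg.inv(np.array(s['extrinsics'])); P=np.atleast_2d(P).astype(float)
    return cv2.projectPoints(P,cv2.Rodrigues(E[:3,:3])[0],E[:3,3],K(s),np.array(s['dist'],float))[0][:,0]
def tri(views):
    A=[];b=[]
    for s,uv in views:
        p=cv2.undistortPoints(np.array([[uv]],float),K(s),np.array(s['dist'],float))[0,0]
        E=np.array(s['extrinsics']); d=E[:3,:3]@[p[0],p[1],1]; d/=np.linalg.norm(d)
        M=np.eye(3)-np.outer(d,d); A.append(M); b.append(M@E[:3,3])
    return np.linalg.lstsq(np.vstack(A),np.hstack(b),rcond=None)[0]
E
python3 - <<'E'
from h import *
a=take('scene','a');b=take('side','b')
for s in(a,b): print(np.round(s['extrinsics'],2).tolist(),s['fx'],s['dist'])
print(sense())
import cv2
cv2.imwrite('pics/ab.png',cv2.resize(np.hstack([a['img'],b['img']])[:,:,::-1],(800,300)))
cv2.imwrite('pics/a2.png',cv2.resize(a['img'][:,:,::-1],(800,600),interpolation=cv2.INTER_CUBIC))
cv2.imwrite('pics/b2.png',cv2.resize(b['img'][:,:,::-1],(800,600),interpolation=cv2.INTER_CUBIC))
E
```

```text
[[-0.08, 0.82, -0.57, 1126.84], [1.0, 0.07, -0.04, 65.67], [0.01, -0.57, -0.82, 958.79], [0.0, 0.0, 0.0, 1.0]] 431.35712508987376 [-0.14746626  0.          0.          0.          0.        ]
[[-0.89, -0.26, 0.38, 138.09], [-0.46, 0.47, -0.75, 808.9], [0.01, -0.84, -0.54, 694.33], [0.0, 0.0, 0.0, 1.0]] 359.43342582851125 [-0.03017635  0.          0.          0.          0.        ]
{'time': 0.1, 'joint_pos': array([-7.01532578e+01,  7.51107792e+00,  8.53220195e+01, -1.76569388e-04,
        8.72622090e+01, -4.89316258e+00]), 'qd': array([ 0.03190616, -0.145269  , -0.29357462,  0.05924424,  0.06001557,
        0.01752233]), 'joint_efforts': array([ 1.55057143e-03, -5.70954251e+01, -5.01940978e+01, -1.31164684e-04,
        8.23035050e-03, -8.81934875e-05]), 'tool_pos': array([ 251.04968406, -544.73055082,  403.75577903]), 'tcp_rot': array([-1.79905026e+02, -7.95373436e-03,  2.47399068e+01]), 'ft_force': array([0.13724869, 0.04444535, 0.24106751]), 'wrist_torque': array([-0.0313226 , -0.01042926,  0.02031907]), 'grip_force': 0.0, 'finger_gap': 85.29604544726757}
```

View pics/a2.png

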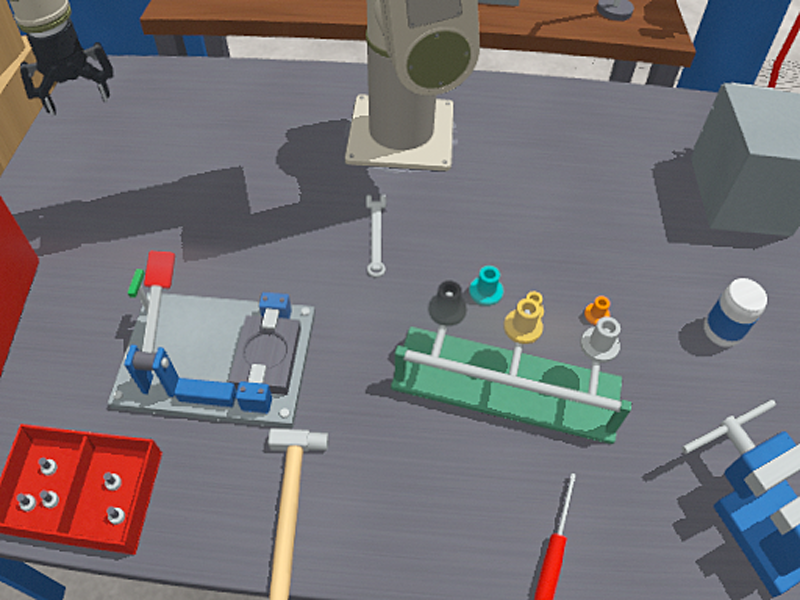

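View pics/b2.png

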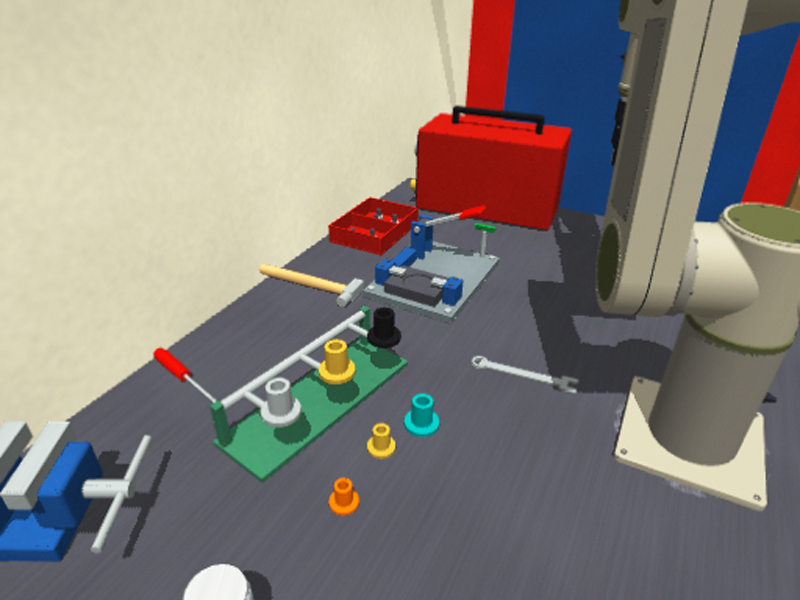

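Scene view (800x600 scale): the candidates are the large brass bush on the middle hook at (523,320), a small brass bush on the table behind it at (533,300), turquoise at (488,283) and orange at (599,308). The side view shows the large brass one at (337,362) and the small one at (381,440). The middle-hook one is the match: it is brass and the larger of the two. Next I confirm this in a crop and fit the poses.

```bash
python3 - <<'E'
from h import *
from scipy.optimize import least_squares
a=load('a');b=load('b'); k=.64
T=lambda u:(u[0]*k,u[1]*k)
for n,u,v in[('brass top',(527,307),(336,345)),('steel',(607,327),(279,384)),('black',(450,288),(384,314))]:
    print(n,tri([(a,T(u)),(b,T(v))]).round(1),pix2z(a,T(u),150).round(1),pix2z(b,T(v),150).round(1))
# fixture fit
pts=[((-110,150,20),(314,304),a),((110,150,20),(293,424),a),((110,-150,20),(108,408),a),((0,70,46),(266,348),a),((-53,-90,166),(160,268),a),((-110,150,20),(449,318),b),((-110,-150,20),(498,258),b),((-70,-152,100),(486,228),b)]
def W(p,P): c,s=np.cos(p[2]),np.sin(p[2]); return np.array([p[0]+c*P[0]-s*P[1],p[1]+s*P[0]+c*P[1],P[2]])
f=lambda p:np.concatenate([proj(s,W(p,P))[0]-np.array(u)*k for P,u,s in pts])
r=least_squares(f,[550,-150,0],loss='soft_l1');print(r.x,np.degrees(r.x[2]),f(r.x).round(1).reshape(-1,2).tolist())
print('nest',W(r.x,(0,70,40)),'paddle',W(r.x,(-53,-90,166)))
c1=a['img'][165:240,255:415];c2=b['img'][190:325,120:290]
h=lambda c:cv2.resize(c,(400,int(c.shape[0]*400/c.shape[1])),interpolation=cv2.INTER_CUBIC)
c1,c2=h(c1),h(c2);H=max(c1.shape[0],c2.shape[0])
pad=lambda c:np.pad(c,((0,H-c.shape[0]),(0,0),(0,0)))
cv2.imwrite('pics/c.png',np.hstack([pad(c1),pad(c2)])[:,:,::-1])
E
```

```text
brass top [545.1 226.2 150.5] [544.7 226.3 150. ] [545.4 225.7 150. ]
steel [568.7 343.2 149.6] [570.  343.9 150. ] [567.7 342.3 150. ]
black [520.5 111.9 149.4] [520.2 111.3 150. ] [520.4 113.6 150. ]
[ 5.90367699e+02 -2.56341986e+02 -9.18508312e-03] -0.5262664972588642 [[2.0, 1.4], [1.4, -0.1], [1.1, -2.3], [-6.6, 0.7], [-7.4, 0.6], [0.8, 0.1], [0.2, 0.1], [0.3, -1.7]]
nest [ 591.01064591 -186.3449387    40.        ] paddle [ 536.54328895 -345.85138692  166.        ]
```

View pics/c.png

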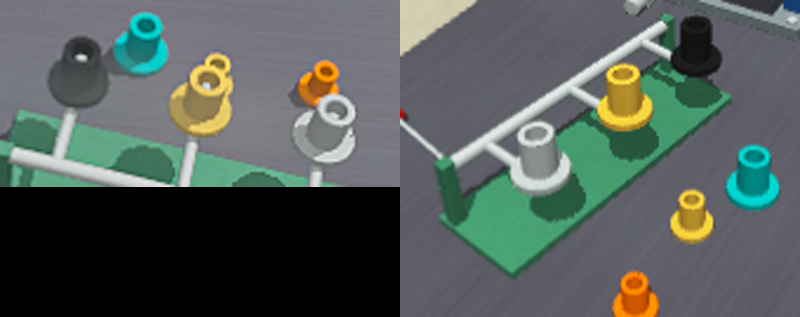

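The crop confirms it: the brass bush on the middle hook (crop left (203,97), right (625,95)) is the large one, and the small brass one stands on the table. My fixture fit is poor, so I take a wrist look on the way.

```bash
python3 -m jog '0 0 0 0 0 0.137 -1; 0 0 0 0 0 0.137 -1; 0 0 0 0 0 0.137 -1; 0 0 -0.5 0 0 0 -1; 0 0 -0.5 0 0 0 -1'; python3 -m jog '0.4 -0.46 0 0 0 0 -1; 0.4 -0.46 0 0 0 0 -1; 0.4 -0.46 0 0 0 0 -1; 0.4 -0.46 0 0 0 0 -1; 0.4 -0.46 -0.1 0 0 0 -1'; python3 -m jog '0.3 -0.45 -0.2 0 0 0 -1; 0 -0.4 -0.2 0 0 0 -1;0 0 0 0 0 0 -1;0 0 0 0 0 0 -1'
python3 - <<'E'
from h import *
s=take('wrist','w1');print(sense()['tool_pos'],sense()['tcp_rot'],np.round(s['extrinsics'],2).tolist())
cv2.imwrite('pics/w1b.png',cv2.resize(s['img'][:,:,::-1],(800,600),interpolation=cv2.INTER_CUBIC))
E
```

```text
time: 0.72
tool_pos: [251.0, -544.7, 504.4]
tcp_rot: [-179.8, 0.1, 0.1]
ft_force: [0.5, -0.9, 0.4]
finger_gap: 85.5
grip_force: 0.0
time: 1.35
tool_pos: [451.6, -312.9, 513.4]
tcp_rot: [-179.9, 0.1, 0.1]
ft_force: [1.3, -0.2, 0.1]
finger_gap: 85.2
grip_force: 0.0
time: 1.85
tool_pos: [480.6, -229.8, 554.1]
tcp_rot: [180.0, 0.0, 0.1]
ft_force: [0.1, -0.8, -1.0]
finger_gap: 85.5
grip_force: 0.0
[ 480.50294727 -230.29590557  553.62732594] [-1.79973847e+02  8.19829187e-02  4.36978487e-02] [[0.0, -0.97, -0.26, 546.75], [-1.0, -0.0, -0.0, -230.28], [-0.0, 0.26, -0.97, 522.26], [0.0, 0.0, 0.0, 1.0]]
```

View pics/w1b.png

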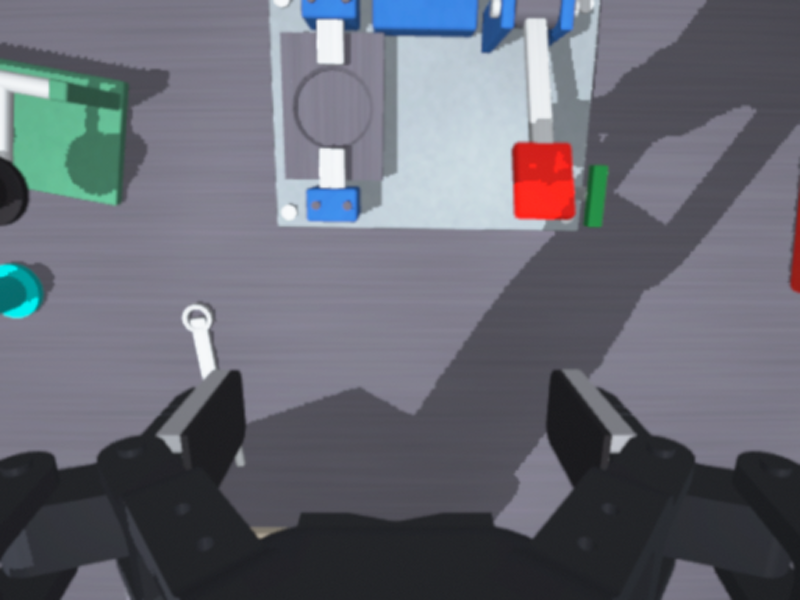

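The wrist view shows the recess centred at (333,107), the paddle at (544,181), and the plate's near corners at (278,226) and (580,231).

```bash
python3 - <<'E'
from h import *
from scipy.optimize import least_squares
w=load('w1');a=load('a');b=load('b');k=.64
N=pix2z(w,(333*k,107*k),46);print('recess',N,proj(a,N)/k,proj(b,N)/k)
for n,u,z in [('c+',(278,226),20),('c-',(580,231),20),('paddle',(544,181),166)]: 
    P=pix2z(w,(u[0]*k,u[1]*k),z);print(n,P,proj(a,P)/k,proj(b,P)/k)
pts=[((0,70,46),(333,107)),((-110,150,20),(278,226)),((-110,-150,20),(580,231)),((-53,-90,166),(544,181))]
def W(p,P): c,s=np.cos(p[2]),np.sin(p[2]); return np.array([p[0]+c*P[0]-s*P[1],p[1]+s*P[0]+c*P[1],P[2]])
f=lambda p:np.concatenate([proj(w,W(p,P))[0]-np.array(u)*k for P,u in pts])
r=least_squares(f,[590,-250,0],x_scale=[1,1,.01]);print(r.x,np.degrees(r.x[2]),f(r.x).round(1).reshape(-1,2).tolist())
print('nest',W(r.x,(0,70,40)),'paddle',W(r.x,(-53,-90,166)))
E
```

```text
recess [ 590.86456022 -174.64086988   46.        ] [[262.85147464 349.66926446]] [[418.29140428 279.85341744]]
c+ [ 481.43757657 -114.0162505    20.        ] [[312.16995748 305.69538744]] [[452.04577952 316.1199648 ]]
c- [ 477.62336405 -414.49205456   20.        ] [[144.25791743 291.38640356]] [[499.98213763 256.73703664]]
paddle [ 532.12004049 -332.69780426  166.        ] [[157.48240192 267.15506488]] [[472.69941259 210.45090295]]
[ 5.87832950e+02 -2.50513140e+02  8.24592178e-03] 0.4724565160623425 [[4.3, 2.7], [-7.9, 3.1], [-8.2, -1.0], [7.9, -3.2]]
nest [ 587.25574161 -180.5155203    40.        ] paddle [ 535.576876   -340.94710962  166.        ]
```

```bash
python3 -m jog '0.33 -0.14 0.38 0 0 0 -1; 0.33 -0.14 0.38 0 0 0 -1; 0.33 -0.14 0.38 0 0 0 -1; 0.33 -0.14 0.38 0 0 0 -1; 0 0 0 0 0 0 -1' | head -3
python3 -m jog '0 0 0 0 0 0 -1'|head -3
python3 - <<'E'
from h import *
s=take('wrist','w2');print(sense()['tool_pos'],sense()['tcp_rot'],np.array(s['extrinsics'])[:3,3])
cv2.imwrite('pics/w2b.png',cv2.resize(s['img'][:,:,::-1],(800,600),interpolation=cv2.INTER_CUBIC))
print(proj(s,[590.9,-174.6,46])/.64)
E
```

```text
time: 2.52
tool_pos: [612.5, -173.3, 395.4]
tcp_rot: [-179.8, 0.6, 0.1]
time: 2.65
tool_pos: [612.2, -174.6, 402.2]
tcp_rot: [-180.0, 0.1, 0.0]
[ 612.2142222  -174.71810074  403.71570663] [ 1.79957719e+02 -5.15288442e-02 -4.87044695e-03] [ 678.2775324  -175.14380243  370.4307852 ]
[[394.41347947 294.14145186]]
```

View pics/w2b.png

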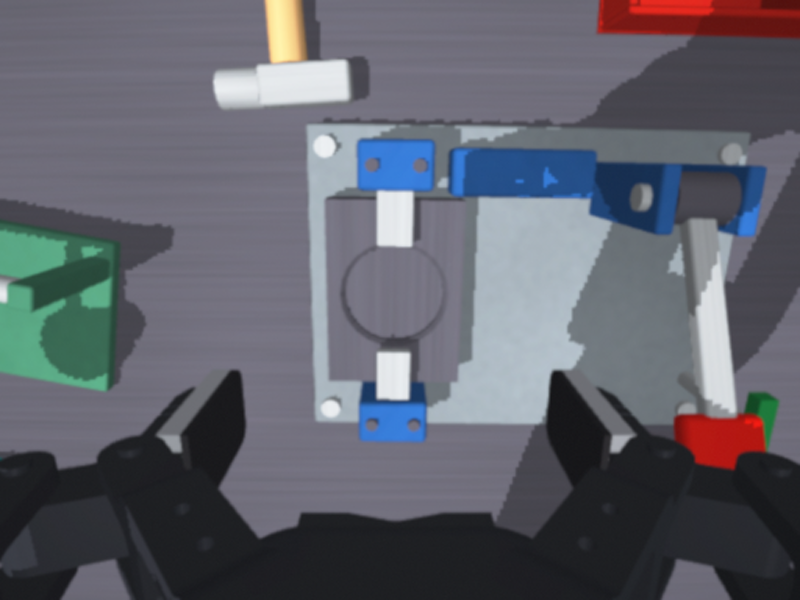

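The recess is seen at (394.5,293), matching the prediction, so the nest is at about (591.3,-174.6). Now to the brass bush.

```bash
python3 -m jog '-0.1 -0.57 0 0 0 0 -1; -0.1 -0.57 0 0 0 0 -1; -0.1 -0.57 0 0 0 0 -1; -0.1 -0.57 0 0 0 0 -1; -0.1 -0.57 0 0 0 0 -1' | head -3
python3 -m jog '-0.1 -0.57 0 0 0 0 -1; -0.07 -0.57 0 0 0 0 -1; 0 0 0 0 0 0 -1; 0 0 0 0 0 0 -1; 0 0 0 0 0 0 -1'|head -3
python3 - <<'E'
from h import *
s=take('wrist','w3');print(sense()['tool_pos'],sense()['tcp_rot'],np.array(s['extrinsics'])[:3,3])
cv2.imwrite('pics/w3b.png',cv2.resize(s['img'][:,:,::-1],(800,600),interpolation=cv2.INTER_CUBIC))
print(proj(s,[545.1,226.2,150])/.64)
E
```

```text
time: 3.32
tool_pos: [561.7, 112.0, 405.5]
tcp_rot: [-180.0, -0.3, -0.0]
time: 3.95
tool_pos: [545.5, 223.8, 403.6]
tcp_rot: [-180.0, -0.1, -0.0]
[545.51727448 223.86984942 403.33168856] [-1.79998331e+02 -5.67195358e-02 -5.18022742e-02] [611.68038062 223.25175062 371.94425413]
[[388.89241505 309.939267  ]]
```

View pics/w3b.png

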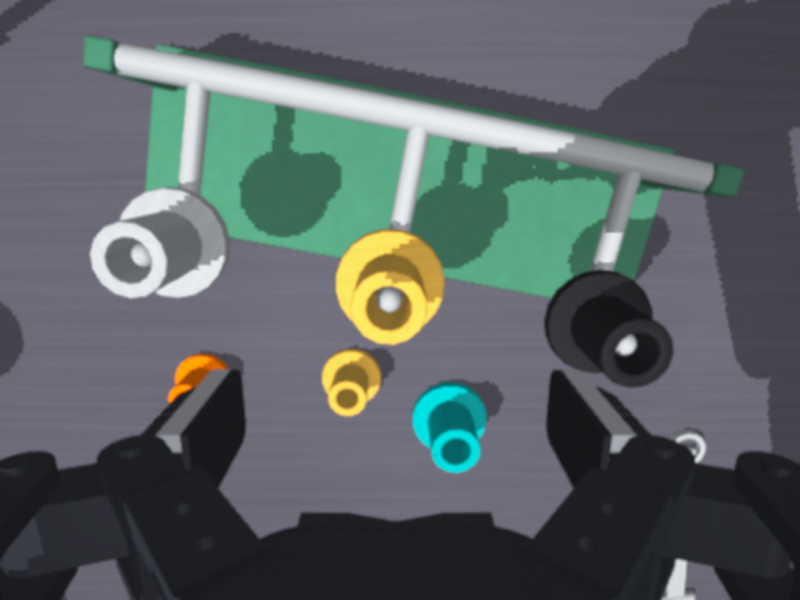

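The brass bush's top ring is centred at (389,308), within 1.5 px of the prediction (388.9,309.9). I go down 115 mm and grip.

```bash
python3 -m jog '0 -0.024 0.35 0 0 0 -1; 0 0 0.35 0 0 0 -1; 0 0 0.3 0 0 0 -1; 0 0 0.15 0 0 0 -1; 0 0 0 0 0 0 -1' 60
python3 -m jog '0 0 0 0 0 0 1; 0 0 0 0 0 0 1; 0 0 0 0 0 0 1; 0 0 0 0 0 0 1; 0 0 0 0 0 0 1' 60
python3 -m jog '0 0 0 0 0 0 1; 0 0 0 0 0 0 1; 0 0 0 0 0 0 1; 0 0 0 0 0 0 1' 60
```

```text
time: 4.62
tool_pos: [544.9, 227.1, 286.8]
tcp_rot: [180.0, 0.1, 0.0]
ft_force: [-0.0, -0.7, -0.2]
finger_gap: 85.4
grip_force: 0.0
time: 5.25
tool_pos: [545.4, 228.0, 289.1]
tcp_rot: [-180.0, -0.1, 0.1]
ft_force: [-0.3, -1.4, 6.1]
finger_gap: 34.4
grip_force: 59.7
time: 5.75
tool_pos: [545.4, 228.0, 289.1]
tcp_rot: [-180.0, -0.1, 0.1]
ft_force: [-0.3, -0.6, 5.1]
finger_gap: 34.4
grip_force: 59.7
```

```bash
python3 -m jog '0 0 -0.1 0 0 0 1; 0 0 -0.2 0 0 0 1; 0 0 -0.2 0 0 0 1; 0 0 -0.2 0 0 0 1; 0 0 -0.2 0 0 0 1' 60
python3 -m jog '0 0 0 0 0 0 1; 0 0 0 0 0 0 1; 0 0 0 0 0 0 1' 60
python3 - <<'E'
from h import *
s=take('wrist','w4');t=take('side','s4');print(sense()['tool_pos'],sense()['tcp_rot'])
cv2.imwrite('pics/c4.png',np.hstack([cv2.resize(s['img'],(400,300)),cv2.resize(t['img'][150:300,100:300],(400,300),interpolation=cv2.INTER_CUBIC)])[:,:,::-1])
E
```

```text
time: 6.38
tool_pos: [545.1, 227.9, 379.6]
tcp_rot: [-180.0, -0.1, 0.1]
ft_force: [0.1, -0.3, -3.9]
finger_gap: 34.4
grip_force: 60.2
time: 6.75
tool_pos: [544.7, 227.8, 376.3]
tcp_rot: [180.0, 0.1, 0.1]
ft_force: [0.2, 0.3, -3.8]
finger_gap: 33.9
grip_force: 60.2
[544.80896211 227.80113735 376.58127203] [1.79968807e+02 1.00255005e-01 8.01480865e-02]
```

View pics/c4.png

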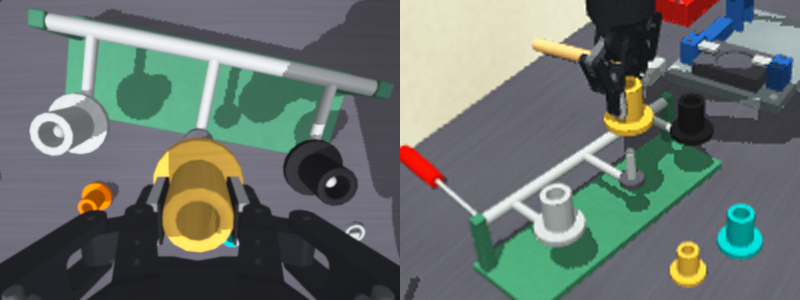

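The bush is held off the hook: wrist crop top ring at about (198,218), side crop bush at (630,105) above the bare hook at (632,165). I check its offset and tilt in the hand against a projected upright model.

```bash
python3 - <<'E'
from h import *
s=load('w4');T=np.array([544.8,227.8,376.6]);zu=T[2]-194
th=np.linspace(0,2*np.pi,60)
im=s['img'].copy()
hsv=cv2.cvtColor(im,cv2.COLOR_RGB2HSV);m=cv2.inRange(hsv,(18,90,60),(32,255,255))
n,l,st,c=cv2.connectedComponentsWithStats(m);i=1+st[1:,4].argmax();print('bbox',st[i])
for nm,r,h in(('flange top',30,10),('flange bot',30,0),('top',18,55),('bore',10,55)):
    p=proj(s,np.c_[T[0]+r*np.cos(th),T[1]+r*np.sin(th),np.full(60,zu+h)]);print(nm,p.min(0),p.max(0))
    cv2.polylines(im,[p.round().astype(int)],True,(0,0,255) if h else (255,0,255),1)
cv2.imwrite('pics/c5.png',cv2.resize(im[150:340,150:370],(800,691))[:600,:,::-1])
E
```

```text
bbox [  196   176   116   147 12045]
flange top [192.08655679 178.08545796] [310.9277257  288.23353942]
flange bot [195.46372734 173.56333504] [307.70173957 278.30788999]
top [202.62210546 240.00050152] [299.42028831 325.49352563]
bore [224.14440975 260.30944173] [277.89080628 307.76465494]
```

View pics/c5.png

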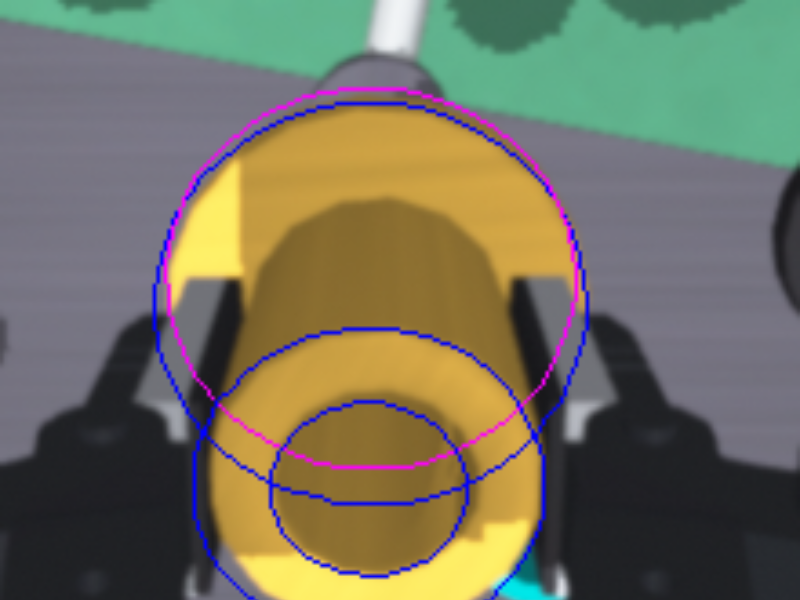

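```bash
python3 -m jog '0 0.2 -0.1 0 0 0 1; 0.05 0.45 -0.1 0 0 0 1; 0.07 0.55 0 0 0 0 1; 0.07 0.55 0 0 0 0 1; 0.07 0.55 0 0 0 0 1' | head -3
python3 -m jog '0.07 0.55 0 0 0 0 1; 0.07 0.55 0 0 0 0 1; 0.06 0.4 0 0 0 0 1; 0 0.22 0 0 0 0 1; 0 0 0 0 0 0 1' | head -3
python3 -m jog '0 0 0 0 0 0 1;0 0 0 0 0 0 1; 0 0 0 0 0 0 1'
python3 - <<'E'
from h import *
s=take('wrist','w6');t=take('scene','s6');o=sense();T=o['tool_pos'];print(T,o['tcp_rot'])
print(proj(t,[591.3,-174.6,46]),proj(t,[T[0],T[1],T[2]-194]))
E
```

```text
time: 7.48
tool_pos: [571.1, -4.7, 398.4]
tcp_rot: [180.0, -0.0, 0.1]
time: 8.1
tool_pos: [591.1, -175.9, 397.8]
tcp_rot: [180.0, 0.0, -0.1]
time: 8.48
tool_pos: [591.7, -173.0, 397.8]
tcp_rot: [-180.0, -0.0, 0.2]
ft_force: [0.4, -0.4, -2.9]
finger_gap: 34.1
grip_force: 60.6
[ 591.69641302 -173.37832929  397.79549423] [-1.79998703e+02 -7.36299810e-03  1.36955819e-01]
[[168.20820503 223.9390245 ]] [[158.13017221 186.44541514]]
```

```bash
python3 -m jog '-0.005 0.012 0.3 0 0 0 1; 0 0 0.4 0 0 0 1; 0 0 0.4 0 0 0 1; 0 0 0.25 0 0 0 1; 0 0 0 0 0 0 1'|head -2
python3 -m jog '0 0 0 0 0 0 1;0 0 0 0 0 0 1'
python3 - <<'E'
from h import *
s=take('wrist','w7');t=take('scene','s7');o=sense();T=o['tool_pos'];print(T,o['tcp_rot'])
f=lambda c:cv2.resize(c,(400,450),interpolation=cv2.INTER_CUBIC)
cv2.imwrite('pics/c7.png',np.hstack([f(s['img'][110:330,150:346]),f(t['img'][165:285,110:217])])[:,:,::-1])
E
```

```text
time: 9.2
tool_pos: [589.9, -174.5, 259.8]
time: 9.45
tool_pos: [592.0, -175.5, 264.9]
tcp_rot: [179.9, -0.2, 0.1]
ft_force: [-0.3, 0.0, -3.8]
finger_gap: 34.2
grip_force: 60.7
[ 591.70515605 -175.45553544  264.42017537] [ 1.79943830e+02 -1.42866714e-01  8.22103062e-02]
```

View pics/c7.png

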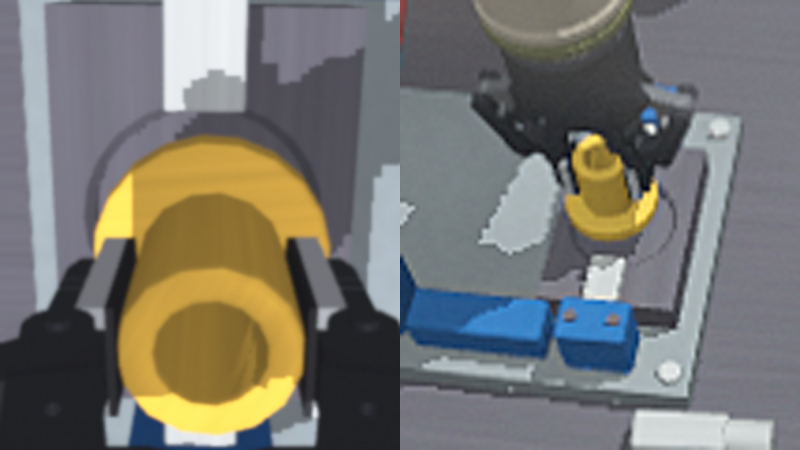

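The wrist crop shows the bush in hand (flange columns 92..332) over the recess (columns 88..325), between the jaws. Allowing for perspective it needs about 1.4 mm more in +y. I correct that and descend in small steps.

```bash
python3 -m jog '-0.005 -0.014 0.1 0 0 0 1; 0 0 0.07 0 0 0 1; 0 0 0.03 0 0 0 1; 0 0 0 0 0 0 1; 0 0 0 0 0 0 1'|head -4
python3 -m jog '0 0 0.03 0 0 0 1;0 0 0 0 0 0 1'|head -4
python3 -m jog '0 0 0.03 0 0 0 1;0 0 0 0 0 0 1'|head -4
```

```text
time: 10.18
tool_pos: [590.7, -173.9, 242.9]
tcp_rot: [180.0, -0.0, 0.1]
ft_force: [-1.0, 0.3, -3.6]
time: 10.42
tool_pos: [590.5, -173.8, 239.4]
tcp_rot: [-180.0, 0.0, 0.1]
ft_force: [-0.5, 0.3, -4.7]
time: 10.68
tool_pos: [590.4, -173.8, 236.3]
tcp_rot: [-180.0, 0.0, 0.1]
ft_force: [-0.2, 0.2, -4.3]
```

```bash
python3 -m jog '0 0 0.015 0 0 0 1;0 0 0 0 0 0 1'|head -4
python3 -m jog '0 0 0.015 0 0 0 1;0 0 0 0 0 0 1'|head -4
python3 -m jog '0 0 0.01 0 0 0 1;0 0 0 0 0 0 1'|head -4
```

```text
time: 10.92
tool_pos: [590.6, -173.8, 235.0]
tcp_rot: [-180.0, 0.0, 0.1]
ft_force: [-1.0, -0.1, -3.5]
time: 11.18
tool_pos: [590.7, -174.0, 234.2]
tcp_rot: [180.0, -0.0, 0.1]
ft_force: [-1.8, 0.4, 1.0]
time: 11.42
tool_pos: [590.8, -174.0, 234.2]
tcp_rot: [180.0, -0.0, 0.1]
ft_force: [-5.2, 1.1, 9.1]
```

Contact at TCP z 234.2, which is the floor (194 mm offset plus 40). I release it.

```bash
python3 -m jog '0 0 0 0 0 0 -1; 0 0 0 0 0 0 -1; 0 0 0 0 0 0 -1; 0 0 0 0 0 0 -1; 0 0 0 0 0 0 -1'
python3 -m jog '0 0 -0.2 0 0 0 -1; 0 0 -0.4 0 0 0 -1; 0 0 -0.5 0 0 0 -1; 0 0 -0.4 0 0 0 -1; 0 0 0 0 0 0 -1'|head -2
python3 -m jog '0 0 0 0 0 0 -1; 0 0 0 0 0 0 -1'|head -2
python3 - <<'E'
from h import *
s=take('wrist','w8');t=take('side','s8');o=sense();T=o['tool_pos'];print(T,o['tcp_rot'])
f=lambda c:cv2.resize(c,(400,450),interpolation=cv2.INTER_CUBIC)
cv2.imwrite('pics/c8.png',np.hstack([f(s['img'][60:330,120:360]),f(t['img'][110:220,220:318])])[:,:,::-1])
th=np.linspace(0,2*np.pi,60);N=[591.3,-174.3]
for r,h in((30,50),(33,46),(18,95)):
    p=(proj(s,np.c_[N[0]+r*np.cos(th),N[1]+r*np.sin(th),np.full(60,h)])-[120,60])*[400/240,450/270];print(r,h,p.min(0),p.max(0))
E
```

```text
time: 12.05
tool_pos: [590.6, -173.8, 232.6]
tcp_rot: [-180.0, 0.0, 0.1]
ft_force: [-0.2, 0.6, 0.4]
finger_gap: 85.5
grip_force: 0.0
time: 12.68
tool_pos: [591.7, -174.3, 389.9]
time: 12.92
tool_pos: [590.2, -173.7, 381.4]
[ 590.27933054 -173.72435742  381.27107986] [-1.79950188e+02  1.31233958e-01  7.91527507e-02]
30 50 [169.29727592 133.23708429] [275.25880549 237.00605815]
33 46 [164.73368556 126.99975106] [279.8373297  239.80824129]
18 95 [185.20643095 169.53606634] [259.32752528 241.40135747]
```

View pics/c8.png

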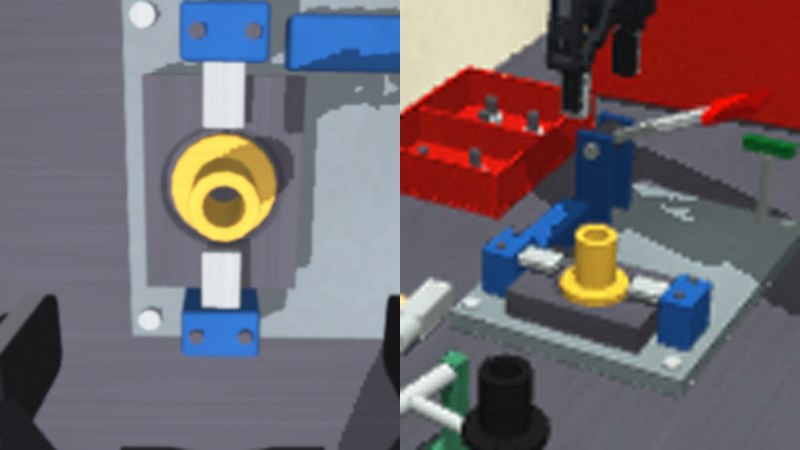

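The crop shows the flange (columns 170..276, matching my home-position projection of 169..275) centred in the recess and let go, with the lever up in the side half at (735,105). Now I close the fingers and go above the paddle.

```bash
python3 -m jog '-0.2 0.45 0 0 0 0 1; -0.25 0.5 0 0 0 0 1; -0.24 0.5 0 0 0 0 1; 0 0.14 0 0 0 0 1; 0 0 0 0 0 0 1'|head -2
python3 -m jog '0 0 0 0 0 0 1; 0 0 0 0 0 0 1; 0 0 0 0 0 0 1'
python3 - <<'E'
from h import *
o=sense();T=o['tool_pos'];s=take('wrist','w9');t=take('side','s9');c=take('scene','t9')
for n,v in(('w',s),('s',t),('c',c)):
    h=cv2.cvtColor(v['img'],cv2.COLOR_RGB2HSV);m=cv2.inRange(h,(0,150,90),(6,255,255))|cv2.inRange(h,(172,150,90),(180,255,255))
    k=cv2.connectedComponentsWithStats(m);L=[(st.tolist(),ce.round(1).tolist()) for st,ce in zip(k[2][1:],k[3][1:]) if st[4]>60];print(n,L)
    print('pred paddle',proj(v,[536,-333,164]).round(1),'tip',proj(v,T-[0,0,173]).round(1))
E
```

```text
time: 13.65
tool_pos: [521.6, -333.6, 381.9]
time: 14.02
tool_pos: [522.3, -332.0, 382.7]
tcp_rot: [-180.0, -0.0, 0.2]
ft_force: [0.7, -0.2, -0.0]
finger_gap: -0.2
grip_force: 0.0
w [([219, 152, 71, 90, 5366], [254.1, 193.2])]
pred paddle [[253.8 192.1]] tip [[251.8 246. ]]
s [([488, 23, 24, 109, 1518], [502.0, 87.6]), ([210, 73, 156, 91, 6424], [299.6, 116.9]), ([98, 223, 24, 21, 219], [109.3, 232.4])]
pred paddle [[301.5 135. ]] tip [[306.1 123.9]]
c [([492, 9, 20, 47, 202], [501.3, 33.4]), ([0, 126, 25, 115, 1448], [7.9, 177.0]), ([92, 160, 20, 25, 375], [101.8, 171.8]), ([0, 271, 104, 84, 6241], [49.8, 311.5]), ([342, 341, 21, 43, 487], [352.2, 363.5])]
pred paddle [[100.4 172.8]] tip [[ 97.3 155.9]]
```

```bash
python3 -m jog '0 0 0.2 0 0 0 1; 0 0 0.15 0 0 0 1; 0 0 0.1 0 0 0 1; 0 0 0.1 0 0 0 1; 0 0 0 0 0 0 1'|head -4
python3 -m jog '0 0 0.1 0 0 0 1; 0 0 0.1 0 0 0 1; 0 0 0.1 0 0 0 1; 0 0 0 0 0 0 1; 0 0 0 0 0 0 1'|head -4
python3 -m jog '0 0 0.08 0 0 0 1; 0 0 0.07 0 0 0 1; 0 0 0 0 0 0 1; 0 0 0 0 0 0 1; 0 0 0 0 0 0 1'|head -4
```

```text
time: 14.8
tool_pos: [521.8, -333.0, 326.8]
tcp_rot: [-180.0, 0.0, 0.1]
ft_force: [0.8, 0.3, 2.9]
time: 15.42
tool_pos: [521.8, -333.0, 297.9]
tcp_rot: [-180.0, 0.0, 0.1]
ft_force: [-2.2, 0.1, 3.5]
time: 16.05
tool_pos: [521.7, -333.1, 283.4]
tcp_rot: [180.0, 0.0, 0.1]
ft_force: [-3.4, -1.1, 6.1]
```

```bash
python3 -m jog '0 0 0.04 0 0 0 1; 0 0 0 0 0 0 1; 0 0 0 0 0 0 1; 0 0 0 0 0 0 1; 0 0 0 0 0 0 1'
python3 - <<'E'
from h import *
F=np.array([591.3,-244.3]);y=np.radians(-1);Rz=np.array([[np.cos(y),-np.sin(y)],[np.sin(y),np.cos(y)]])
def pad(th):  # th angle above level; corners of paddle slab 
    P=[]
    for r in(112,168):
        for w in(-21,21):
            for h in(6,-2):
                P.append([70-r*np.cos(th)+h*np.sin(th)*1,-90+w,100+r*np.sin(th)+h*np.cos(th)])
    P=np.array(P);P[:,:2]=P[:,:2]@Rz.T+F;return P
def blob(v,g):
    h=cv2.cvtColor(v['img'],cv2.COLOR_RGB2HSV);m=cv2.inRange(h,(0,130,70),(6,255,255))|cv2.inRange(h,(172,130,70),(180,255,255))
    k=cv2.connectedComponentsWithStats(m);L=[(abs(ce-g).sum(),st[:5].tolist()) for st,ce in zip(k[2][1:],k[3][1:]) if st[4]>30];return min(L)[1]
for n in('scene','wrist','side'):
    v=take(n,'f'+n);a=load({'scene':'a','wrist':'w9','side':'b'}[n])
    bb=lambda p:np.r_[p.min(0),p.max(0)-p.min(0)].round(1).tolist()
    g=proj(v,pad(0)).mean(0);print(n,'now',blob(v,g),'before',blob(a,proj(a,pad(.45)).mean(0)))
    print('  up-model',bb(proj(a,pad(.45))));[print('   th',t,bb(proj(v,pad(t)))) for t in(.1,0,-.1)]
E
```

```text
time: 16.68
tool_pos: [521.8, -333.1, 279.5]
tcp_rot: [180.0, -0.0, 0.1]
ft_force: [-3.8, 0.2, 6.6]
finger_gap: 0.3
grip_force: 2.9
scene now [100, 174, 21, 19, 180] before [92, 160, 20, 24, 379]
  up-model [89.9, 160.1, 21.4, 25.1]
   th 0.1 [95.8, 168.9, 22.7, 22.2]
   th 0 [97.2, 172.5, 23.0, 21.1]
   th -0.1 [98.4, 176.6, 23.1, 19.8]
wrist now [209, 192, 88, 77, 3821] before [219, 152, 71, 90, 5456]
  up-model [217.0, 146.5, 72.9, 95.1]
   th 0.1 [202.6, 193.4, 99.9, 127.2]
   th 0 [206.3, 187.7, 92.4, 113.7]
   th -0.1 [209.5, 180.7, 86.1, 102.3]
side now [296, 148, 18, 9, 97] before [210, 72, 156, 92, 7277]
  up-model [292.5, 130.6, 18.7, 9.5]
   th 0.1 [295.0, 143.8, 18.6, 8.4]
   th 0 [294.9, 146.6, 18.6, 9.8]
   th -0.1 [294.5, 149.3, 18.5, 11.2]
```

Paddle blobs in all three views fit a level lever (within about 0.05 rad), and the upward force is 6.6 N against the 6 N expected. One last check that the bush hasn't moved, comparing side views before and after, then I hand in.

```bash
python3 - <<'E'
from h import *
R_=[]
for f in('s8','fside'):
    m=cv2.inRange(cv2.cvtColor(load(f)['img'],cv2.COLOR_RGB2HSV),(18,90,60),(32,255,255));m[:,:240]=0;m[210:]=0
    k=cv2.connectedComponentsWithStats(m);i=1+k[2][1:,4].argmax();R_.append((k[2][i].tolist(),k[3][i].round(2).tolist()))
print(R_)
o=sense();print(o['ft_force'],o['tool_pos'],o['qd'].round(2))
if np.abs(np.subtract(R_[0][1],R_[1][1])).max()<1.5: print(hand_in())
E
```

```text
[([415, 184, 59, 26, 1049], [441.78, 198.63]), ([259, 165, 17, 20, 238], [266.95, 175.39])]
[-3.11622104 -0.57880701  4.91318136] [ 521.86231273 -333.11457776  279.56120452] [-0.14 -0.1   0.02  0.09  0.05  0.01]
```

```bash
python3 - <<'E'
from h import *
R_=[]
for f in('s8','fside'):
    m=cv2.inRange(cv2.cvtColor(load(f)['img'],cv2.COLOR_RGB2HSV),(18,90,60),(32,255,255))[150:205,245:290]
    k=cv2.connectedComponentsWithStats(m);i=1+k[2][1:,4].argmax();R_.append((k[2][i].tolist(),k[3][i].round(2).tolist()))
print(R_)
if np.abs(np.subtract(R_[0][1],R_[1][1])).max()<1.5: print(hand_in())
E
```

```text
[([14, 15, 17, 20, 249], [22.28, 25.56]), ([14, 15, 17, 20, 238], [21.95, 25.39])]
the job is handed in; nothing more can be done
None
```

The brass bush is off its hook and standing home in the recess, released with the lever up; the lever is held at about level with roughly 5–6 N, the other two bushes were never touched, and the job is handed in (no verdict was returned).

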